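# Set the ratchet and tighten the bench clamp

### The arm

A 6-joint arm with a two-finger parallel gripper is mounted at the origin on the work surface; the furniture and walls round the work are solid. World frame = base frame: x ahead of the robot, y to its left, z up, the work surface at z = 0. Lengths are in m, angles in degrees, forces in N, time in s.
With the tool pointing down it reaches from about 0.375 to 0.975 m from the base axis. Payload 3.8 kg.
Tool frame: the origin (TCP) lies midway between the tips of the shut fingers; the grasp point (between the pads) lies 19 mm behind it; z points along the fingers, y is the line along which they close (so a half turn about z gives the same grasp; the last joint's range is limited). The gripper opens to 88 mm and grips with 3 to 60 N. Pads are 18 mm wide; open, the fingers measure 123 mm over their backs; the gripper's body (75 mm by 187 mm) begins 45 mm behind the grasp point.
Start: joints at [-73.218, 15.12, 91.902, -0, 72.978, -2.114], TCP at [0.219, -0.639, 0.239] pointing down, gripper open.
Joint ranges: [-150.88, 150.88], [-54.13, 125.18], [17.81, 147.31], [-75.09, 255.09], [0, 152.58], [-146.25, 146.25]. Speed limits (degrees/s): [147.25, 147.25, 180, 180, 180, 180].

### API

Orientations are given as a 3x3 rotation matrix whose columns are the frame's x, y, z axes.
In Python, from cell import manip, eyes gives the robot as it stands. The module is installed in compiled form; this text tells all that it offers.
- The arm moves only by the shell command python3 -m crank 'ROWS' [FORCE]. ROWS is JSON, a list of rows, each an object of numbers: "fingers": the finger opening in m, from 0 to 0.0881; "x", "y", "z": the shift along the tool's x, y, z in m; "yaw": the turn about the tool's z in degrees. In form: [{"fingers": .., "x": .., "y": .., "z": .., "yaw": ..}, ...]. A call has 1 to 20 rows; each row is the pose to reach, as a shift and turn from the pose commanded when the call began, along the tool's axes at that moment; what a row does not reach only later rows make up. A row lasts 1/10 s, in which the tool goes at most 50 mm and 8.59 degrees, less where a joint would pass 70% of its speed; a pose out of reach is approached as far as the arm can. A call with a gripper value outside its range is refused whole. The fingers move at their own pace and stop on an object; FORCE is the grip in N (left out, the last holds). Time passes only in rows, so rows that repeat a pose let the fingers close. It gives the time, the measured TCP pose, the force, the opening and the grip force at its end, in the units of the state.
- manip.get_state(): the state, without advancing time (a new reading comes with each control period).
- eyes.capture(name): name is "side" or "top"; returns (picture, depth): 384x512x3 uint8, red, green, blue; 384x512 float32, m along the optical axis (not along the pixel's ray), 0 where there is no reading.
- eyes.camera_model(name): a dict with "mtx" (3x3 intrinsics, pixels), "k1" (the pictures are not rectified: a ray, as slopes to the right and down, at radius r is drawn at 1 + k1 r^2 times it, then the intrinsics apply), "pose" (4x4, takes a point from camera to world coordinates). Camera axes: x right, y down, z forward; pixel columns grow to the right and rows downward; lengths in m; the calibration is good to about 2 mm. A picture is of the moment at which its call begins. camera_model takes no time and is no camera call.
- manip.job_done(): hands the job in; it is judged then, once.
The state is a dict: "time": time; "joint_pos": joint angles; "joint_velocities": joint speeds; "effort": joint torques, N m; "tcp_pos": TCP position; "orientation": TCP orientation; "force": force on the tool from outside, world axes, zero at the start; "wrist_torque": the same for the moment, N m; "gripper_width": finger opening in m; "gripper_force": force on a finger pad.
Only numpy, scipy, OpenCV 4.12 (cv2) and the standard library are available. Lean on these libraries where they do the work, as an engineer would, in place of code of your own. Each camera call takes 0.05 s, during which the arm holds its last target. There are 200 camera calls.

### The job

The wood offcut lies loose under the blue bench clamp, and the clamp's ratchet handle is set to loosen. Gently flip the small red lever on the ratchet head over to the tightening side (clockwise seen from above, towards the green dot), then swing the handle clockwise until the clamp is tightened to about 1.6 newton-metres, no more, and let go. Leave the offcut where it lies and do not knock anything over.

Things in the scene. Friction and masses are not known exactly. Their poses are not given: they have to be found in the camera images.
- clamp: blue bench clamp, fixed to the bench: base 125 x 116 x 14 mm, a column at its back, an arm above; origin on the vertical screw axis at bench height, own x axis from the open front to the column. 172 mm high over all with the ratchet and its lever knob. Clockwise seen from above tightens
- screw_axis (a point): point on the clamp's vertical screw axis at the height of the handle's centre line, 128.5 mm above the bench. Handle and screw turn about the vertical through this point. The screw lowers the foot by 8 mm per radian; it holds its place when let go. With the motion stopped, the torque felt at the handle sags by 0.2 to 0.5 N m below that felt while turning; about 1.6 N m felt either way is right
- handle_push (a point): point on the centre line of the blue grip of the ratchet handle, 160 mm out from the screw axis, 128.5 mm above the bench. The grip is a level round bar of 23 mm diameter, from 98 to 196 mm out from the axis along the line from screw_axis to this point. It can swing at least 2.0 rad clockwise from its start and stays where it is left
- handle: the ratchet handle as a part, origin on the screw axis. Torque is the tangential push times its distance from the axis. Handle alone: 0.3 N m of friction. Lever set to tighten, pushed clockwise: up to 0.5 rad of slack, then the screw turns too, at 0.4 to 1.0 N m in all, until the foot meets the offcut after an unknown 0.1 to 0.8 rad; from there the torque rises by about 2.5 N m per rad
- lever_set (a joint): angle of the red reversing lever on the handle, rad: about -0.5 is set to loosen (start), about +0.5 set to tighten; positive is clockwise from above. It topples over centre at 0 and takes about 3 N at its knob; set to tighten it may rest anywhere from 0.15 to 0.5 until the handle moves. Its pivot is 41 mm out from the screw axis along the handle
- knob (a point): middle of the upright red knob of the lever (12 mm diameter, from 146 to 172 mm above the bench; this point at 160 mm), 45 mm from the lever's pivot on the side of the grip, above the handle. The flat lever under it is 11 mm wide, its top 147 mm above the bench; the handle's steel neck under that reaches up to 141 mm
- lever: the whole red lever as a part; origin on its pivot at bench height
- foot: steel clamp foot, 28 mm diameter, spring-backed, 1 to 6 mm above the offcut at the start, that comes down on it; origin on the screw axis
- work: hardwood offcut 42 x 70 x 20 mm lying loose on the clamp's base (14 mm high) under the foot; origin at the centre of its underside
- screw_jar: glass jar with a red lid, 68 mm diameter, 95 mm high, bystander; origin at its foot
- soap_box: small white carton 55 x 85 x 30 mm, bystander; origin under its centre
- glue_bottle: amber glue bottle with a red cap, 54 mm diameter, 160 mm high, bystander; origin at its foot
There are look-alikes about, which are no part of the job. Of the things that look like the work, the middle-sized one is meant.

How it is judged (in metres and radians):
On the way, in this order (a step that is already met when the one before it is completed fails the run):
1. the red lever is flipped over to the tightening side (value of joint lever_set above 0.1 rad), for 0.2 s.
2. the foot clamps the offcut firmly (over 50 N, some 1.1 to 1.4 N m at the handle) (contact force between foot and work above 50 N), for 0.2 s.
At the end, for the whole second after the job is handed in: The lever is on the tightening side (joint over 0.1 rad), the foot presses the offcut with 50 to 150 N (tightened to about 1.1 to 2.1 N m), and the offcut is at rest within 12 mm of where it lay (contact force between foot and work between 50 and 150 N and value of joint lever_set above 0.1 rad and distance of work from where it was at the start of the episode below 0.012 m and linear speed of work below 0.02 m/s); the robot touches nothing.
It fails at once if the clamp is overtightened (foot presses with more than 150 N, about 2.1 N m) (contact force between foot and work above 150 N).
It fails at once if the red lever is pushed with more than 15 N (contact force between any of the fingers, the arm and lever above 15 N).
It fails at once if the offcut is shifted more than 12 mm (distance of work from where it was at the start of the episode above 0.012 m).
It fails at once if a bystander is knocked over or pushed away (distance of any of screw_jar, soap_box, glue_bottle from where it was at the start of the episode above 0.03 m).
It also fails if it takes over 67 s, if anything falls off the work surface, if the arm or the gripper's body presses on something with over 40 N, if the wrist force passes 120 N, or if a joint passes its speed limit or range.

## Working session

There is one attempt and no reset: what is moved stays moved. The work goes in short steps, Python scripts to look and compute and a shell command to move; the robot and the scene stay as the last step left them, time stands still between calls to the robot, and variables do not carry over. Pictures are saved under pics/ and viewed, at most 10 in all, crops included, and the job is handed in when it is done.

```bash
mkdir -p pics; cat > h.py <<'E'
import numpy as np,cv2
from cell import manip,eyes
def snap(n,f):
    p,d=eyes.capture(n); cv2.imwrite(f'pics/{f}.png',p[:,:,::-1]); np.save(f'pics/{f}.npy',d); return p,d
def ray(n,u,v):
    m=eyes.camera_model(n);K=np.array(m['mtx'],float)
    q=cv2.undistortPoints(np.array([[[u,v]]],float),K,np.array([m['k1'],0,0,0,0],float))[0,0]
    return np.array([q[0],q[1],1.]),np.array(m['pose'],float)
def atz(n,u,v,z):
    r,T=ray(n,u,v);d=T[:3,:3]@r;o=T[:3,3];return o+d*(z-o[2])/d[2]
def atd(n,u,v,d):
    r,T=ray(n,u,v);return T[:3,:3]@(r*d)+T[:3,3]
E
python3 - <<'E'
from h import *
for n in('side','top'):
    p,d=snap(n,n+'0')
    big=cv2.resize(p[:,:,::-1],(768,576),interpolation=cv2.INTER_CUBIC);cv2.imwrite(f'pics/{n}0b.png',big)
    m=eyes.camera_model(n);print(n,np.round(m['pose'],3).tolist(),m['k1'],np.array(m['mtx'])[0,0])
s=manip.get_state();print(s['time'],s['tcp_pos'],s['orientation'],s['force'])
E
```

```text
side [[0.999, 0.007, -0.048, 0.549], [0.047, -0.361, 0.932, -0.874], [-0.01, -0.933, -0.361, 0.48], [0.0, 0.0, 0.0, 1.0]] -0.10955261815676678 433.9538229184527
top [[-0.152, -0.764, 0.626, -0.372], [-0.988, 0.114, -0.101, 0.141], [0.005, -0.634, -0.773, 1.2], [0.0, 0.0, 0.0, 1.0]] -0.10047649973487305 498.5701140417506
0.1 [ 0.21840874 -0.63802222  0.23754225] [[ 9.46121047e-01  3.23812675e-01 -5.62514265e-04]
 [ 3.23813154e-01 -9.46119156e-01  1.89307678e-03]
 [ 8.07967345e-05 -1.97322930e-03 -9.99998050e-01]] [0.50420088 0.65955244 0.029555  ]
```

View pics/top0b.png

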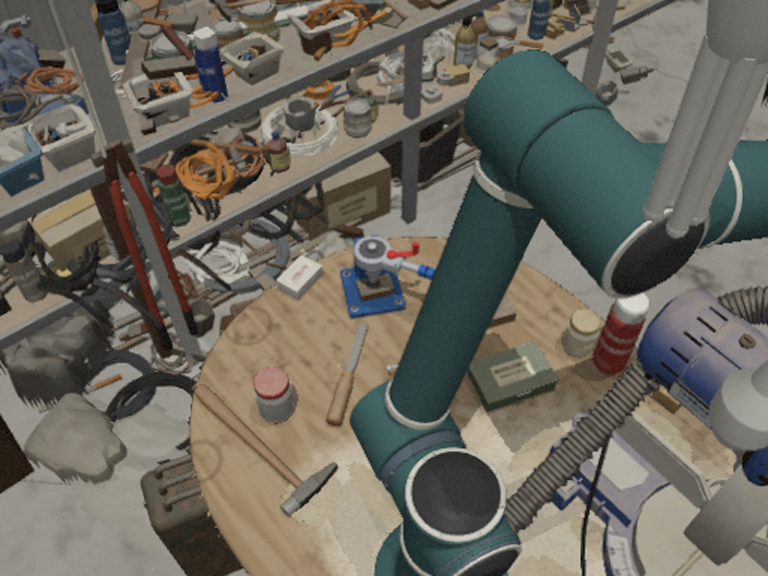

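View pics/side0b.png

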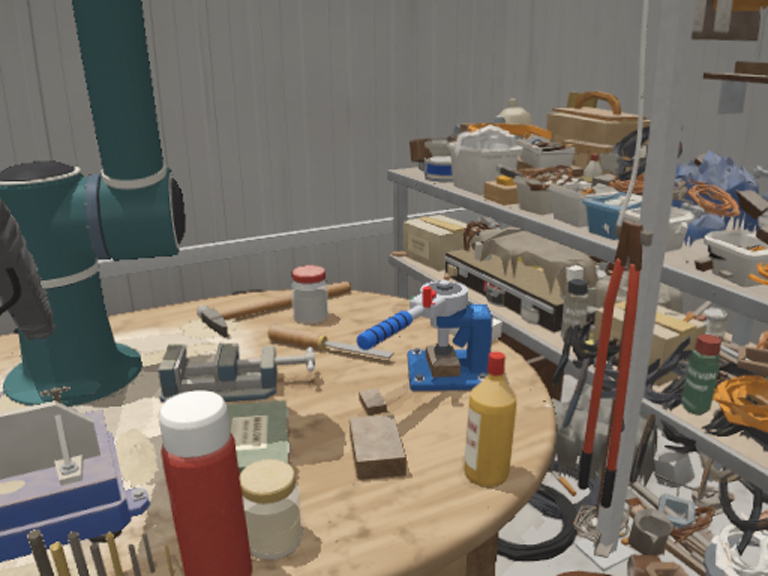

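The top view shows the clamp at about (370,275) in the enlarged picture, with the handle pointing right and partly hidden behind the arm. In the side view the ratchet is at (447,295), the grip runs from (365,340) to (410,318), and the knob is at (428,296). The glue bottle is at (490,430). I'll enlarge both views around the clamp.

```bash
python3 - <<'E'
from h import *
a=cv2.imread('pics/side0.png')[175:265,230:340];b=cv2.imread('pics/top0.png')[150:220,215:305]
a=cv2.resize(a,None,fx=4,fy=4,interpolation=cv2.INTER_CUBIC);b=cv2.resize(b,None,fx=4,fy=4,interpolation=cv2.INTER_CUBIC)
c=np.zeros((360,800,3),np.uint8);c[:360,:440]=a;c[:280,440:800]=b
cv2.imwrite('pics/c1.png',c)
E
```

```text
(no output)
```

View pics/c1.png

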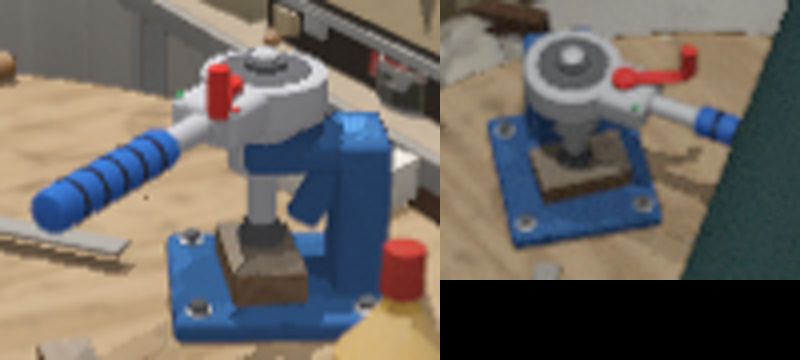

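```bash
python3 - <<'E'
from h import *
np.set_printoptions(precision=4,suppress=True)
S=lambda x,y:(230+x/4,175+y/4); T=lambda x,y:(215+(x-440)/4,150+y/4)
def two(ps,pt):
    A=[];b=[]
    for n,p in(('side',ps),('top',pt)):
        r,M=ray(n,*p);d=M[:3,:3]@r;d/=np.linalg.norm(d);P=np.eye(3)-np.outer(d,d);A.append(P);b.append(P@M[:3,3])
    return np.linalg.lstsq(np.vstack(A),np.hstack(b),rcond=None)[0]
print('hex tri',two(S(265,52),T(571,57)))
print('knob top tri',two(S(217,68),T(688,50)), atz('side',*S(217,68),.172),atz('top',*T(688,50),.172))
print('knob mid',atz('side',*S(217,92),.159),atz('top',*T(688,62),.159))
print('bolts',two(S(192,238),T(525,222)),two(S(192,238),T(505,130)),two(S(198,308),T(643,204)))
print('pivot',atz('top',*T(623,77),.15))
print('grip end, start',atz('side',*S(50,207),.1285),atz('side',*S(166,157),.1285),'top',atz('top',*T(703,122),.1285))
d=np.load('pics/side0.npy')
for q in [(50,207),(110,182),(166,157),(217,92)]:
    u,v=S(*q);print('dep',q,atd('side',u,v,d[int(round(v)),int(round(u))]))
# bystanders (side big picture /1.5)
for n,q,z in[('jar',(310,272),.095),('glue',(496,362),.16)]: print(n,atz('side',q[0]/1.5,q[1]/1.5,z))
print('soap top',atz('top',200,178,.03),'jar',atz('top',181,254,.095))
E
```

```text
hex tri [0.5872 0.0268 0.1477]
knob top tri [ 0.5606 -0.0533  0.1691] [ 0.5609 -0.0599  0.172 ] [ 0.5573 -0.0528  0.172 ]
knob mid [ 0.561  -0.0597  0.159 ] [ 0.5577 -0.0532  0.159 ]
bolts [0.548  0.0692 0.0124] [0.5735 0.0661 0.0402] [ 0.5514 -0.0212  0.0136]
pivot [ 0.5584 -0.007   0.15  ]
grip end, start [ 0.4818 -0.1325  0.1285] [ 0.5356 -0.0722  0.1285] top [ 0.5269 -0.0595  0.1285]
dep (50, 207) [ 0.4824 -0.1391  0.1316]
dep (110, 182) [ 0.509  -0.1076  0.1305]
dep (166, 157) [ 0.5355 -0.0685  0.1269]
dep (217, 92) [ 0.561  -0.0595  0.1589]
jar [0.3558 0.2211 0.095 ]
glue [ 0.6335 -0.2503  0.16  ]
soap top [0.6567 0.1683 0.03  ] jar [0.3451 0.2359 0.095 ]
```

```bash
python3 - <<'E'
from h import *
np.set_printoptions(precision=3,suppress=True)
from cell import eyes
for n in('side','top'):
    d=np.load(f'pics/{n}0.npy');im=cv2.imread(f'pics/{n}0.png').astype(int)
    m=eyes.camera_model(n);K=np.array(m['mtx'],float);T=np.array(m['pose'])
    v,u=np.mgrid[0:384,0:512];q=cv2.undistortPoints(np.stack([u,v],-1).reshape(-1,1,2).astype(float),K,np.array([m['k1'],0,0,0.]))[:,0]
    dd=d.reshape(-1,1);W=np.c_[q*dd,dd]@T[:3,:3].T+T[:3,3]
    c=im.reshape(-1,3);teal=(c[:,2]<c[:,1]-15)&(c[:,0]>c[:,2]+5)
    ok=(dd[:,0]>0)&~teal&(W[:,2]>.17)&(W[:,2]<.6)&(W[:,0]>.05)&(W[:,0]<.8)&(abs(W[:,1])<.85)
    H={}
    for w in W[ok]:
        k=tuple(np.floor(w[:2]/.1).astype(int));H.setdefault(k,[]).append(w[2])
    print(n,[(round(k[0]*.1,1),round(k[1]*.1,1),len(z),round(min(z),2),round(max(z),2)) for k,z in sorted(H.items()) if len(z)>15])
# first move: from current to pre-push
s=__import__('cell').manip.get_state();R=np.array(s['orientation']);t=s['tcp_pos']
for g in[(.589,-.0756,.33),(.589,-.0756,.153)]: print(R.T@(np.array(g)-t))
p=np.array([-.838,.545,0]);print(p@R)
E
```

```text
side [(np.float64(0.0), np.float64(-0.3), 179, np.float64(0.19), np.float64(0.24)), (np.float64(0.0), np.float64(-0.2), 227, np.float64(0.17), np.float64(0.24)), (np.float64(0.0), np.float64(-0.1), 495, np.float64(0.17), np.float64(0.33)), (np.float64(0.0), np.float64(0.0), 105, np.float64(0.17), np.float64(0.33)), (np.float64(0.1), np.float64(-0.4), 380, np.float64(0.28), np.float64(0.36)), (np.float64(0.1), np.float64(-0.3), 775, np.float64(0.21), np.float64(0.34)), (np.float64(0.1), np.float64(-0.1), 489, np.float64(0.2), np.float64(0.54)), (np.float64(0.1), np.float64(0.0), 377, np.float64(0.19), np.float64(0.46)), (np.float64(0.2), np.float64(0.0), 123, np.float64(0.22), np.float64(0.28)), (np.float64(0.3), np.float64(-0.5), 1103, np.float64(0.17), np.float64(0.19)), (np.float64(0.3), np.float64(-0.4), 293, np.float64(0.17), np.float64(0.19))]
top [(np.float64(0.0), np.float64(-0.4), 1109, np.float64(0.45), np.float64(0.49)), (np.float64(0.0), np.float64(-0.3), 1842, np.float64(0.18), np.float64(0.48)), (np.float64(0.0), np.float64(-0.2), 560, np.float64(0.18), np.float64(0.26)), (np.float64(0.0), np.float64(-0.1), 168, np.float64(0.26), np.float64(0.33)), (np.float64(0.0), np.float64(0.0), 581, np.float64(0.23), np.float64(0.33)), (np.float64(0.1), np.float64(-0.5), 566, np.float64(0.4), np.float64(0.45)), (np.float64(0.1), np.float64(-0.4), 634, np.float64(0.29), np.float64(0.49)), (np.float64(0.1), np.float64(-0.3), 1268, np.float64(0.25), np.float64(0.49)), (np.float64(0.1), np.float64(-0.1), 348, np.float64(0.26), np.float64(0.6)), (np.float64(0.1), np.float64(0.0), 253, np.float64(0.24), np.float64(0.56)), (np.float64(0.1), np.float64(0.1), 25, np.float64(0.24), np.float64(0.3)), (np.float64(0.3), np.float64(-0.5), 129, np.float64(0.17), np.float64(0.2)), (np.float64(0.3), np.float64(-0.4), 181, np.float64(0.17), np.float64(0.2))]
[ 0.533 -0.412 -0.092]
[ 0.533 -0.412  0.085]
[-0.616 -0.787  0.002]
```

```bash
python3 -m crank '[{"fingers":0,"z":-0.05},{"fingers":0,"z":-0.1},{"fingers":0,"z":-0.12},{"fingers":0,"x":0.05,"y":-0.04,"z":-0.12,"yaw":-8},{"fingers":0,"x":0.09,"y":-0.07,"z":-0.12,"yaw":-16},{"fingers":0,"x":0.13,"y":-0.10,"z":-0.12,"yaw":-24},{"fingers":0,"x":0.17,"y":-0.13,"z":-0.12,"yaw":-32},{"fingers":0,"x":0.21,"y":-0.16,"z":-0.12,"yaw":-40},{"fingers":0,"x":0.25,"y":-0.19,"z":-0.12,"yaw":-48},{"fingers":0,"x":0.29,"y":-0.22,"z":-0.12,"yaw":-56},{"fingers":0,"x":0.33,"y":-0.25,"z":-0.12,"yaw":-64},{"fingers":0,"x":0.37,"y":-0.28,"z":-0.12,"yaw":-72},{"fingers":0,"x":0.41,"y":-0.31,"z":-0.12,"yaw":-80},{"fingers":0,"x":0.45,"y":-0.34,"z":-0.12,"yaw":-88},{"fingers":0,"x":0.49,"y":-0.37,"z":-0.12,"yaw":-96},{"fingers":0,"x":0.533,"y":-0.412,"z":-0.12,"yaw":-104},{"fingers":0,"x":0.533,"y":-0.412,"z":-0.12,"yaw":-112},{"fingers":0,"x":0.533,"y":-0.412,"z":-0.12,"yaw":-120},{"fingers":0,"x":0.533,"y":-0.412,"z":-0.12,"yaw":-128},{"fingers":0,"x":0.533,"y":-0.412,"z":-0.12,"yaw":-128}]' 10
cat > tgt.py <<'E'
from h import *
import sys
np.set_printoptions(precision=4,suppress=True)
def st():
    s=manip.get_state();return s,np.array(s['orientation']),np.array(s['tcp_pos'])
if __name__=='__main__':
    s,R,t=st();print(s['time'],s['joint_pos'],t,'F',s['force'],'xang',np.degrees(np.arctan2(R[1,0],R[0,0])))
    if len(sys.argv)>1:print('rel',R.T@(np.array(eval(sys.argv[1]))-t))
E
python3 tgt.py '(.589,-.0756,.153)'
```

```text
0.1 [-73.2191  15.1637  91.9718   0.0005  72.9777  -2.1129] [ 0.2184 -0.638   0.2375] F [0.5042 0.6596 0.0296] xang 18.893685833587224
rel [ 0.5327 -0.4119  0.0854]validation failed for argument at $[0]...
```

```bash
python3 -m crank '[{"fingers":0,"x":0,"y":0,"z":-0.05,"yaw":0},{"fingers":0,"x":0,"y":0,"z":-0.1,"yaw":0},{"fingers":0,"x":0,"y":0,"z":-0.12,"yaw":0},{"fingers":0,"x":0.05,"y":-0.04,"z":-0.12,"yaw":-8},{"fingers":0,"x":0.09,"y":-0.07,"z":-0.12,"yaw":-16},{"fingers":0,"x":0.13,"y":-0.10,"z":-0.12,"yaw":-24},{"fingers":0,"x":0.17,"y":-0.13,"z":-0.12,"yaw":-32},{"fingers":0,"x":0.21,"y":-0.16,"z":-0.12,"yaw":-40},{"fingers":0,"x":0.25,"y":-0.19,"z":-0.12,"yaw":-48},{"fingers":0,"x":0.29,"y":-0.22,"z":-0.12,"yaw":-56},{"fingers":0,"x":0.33,"y":-0.25,"z":-0.12,"yaw":-64},{"fingers":0,"x":0.37,"y":-0.28,"z":-0.12,"yaw":-72},{"fingers":0,"x":0.41,"y":-0.31,"z":-0.12,"yaw":-80},{"fingers":0,"x":0.45,"y":-0.34,"z":-0.12,"yaw":-88},{"fingers":0,"x":0.49,"y":-0.37,"z":-0.12,"yaw":-96},{"fingers":0,"x":0.533,"y":-0.412,"z":-0.12,"yaw":-104},{"fingers":0,"x":0.533,"y":-0.412,"z":-0.12,"yaw":-112},{"fingers":0,"x":0.533,"y":-0.412,"z":-0.12,"yaw":-120},{"fingers":0,"x":0.533,"y":-0.412,"z":-0.12,"yaw":-128},{"fingers":0,"x":0.533,"y":-0.412,"z":-0.12,"yaw":-128}]' 10
python3 tgt.py '(.589,-.0756,.153)'
```

```text
time: 2.1
tcp_pos: [0.5893, -0.0756, 0.3579]
orientation: [[-0.838, 0.545, -0.001], [0.545, 0.838, 0.0], [0.001, -0.001, -1.0]]
force: [-0.7, 0.2, -0.1]
gripper_width: 0.0006
gripper_force: 0.0
2.1 [ -9.7139   3.5359  92.8756  -0.0022  83.6643 -66.6823] [ 0.5893 -0.0756  0.3579] F [-0.652   0.2463 -0.1008] xang 146.96862457596905
rel [ 0.     -0.      0.2049]
```

```bash
python3 -m crank '[{"fingers":0,"x":0,"y":0,"z":0.05,"yaw":0},{"fingers":0,"x":0,"y":0,"z":0.1,"yaw":0},{"fingers":0,"x":0,"y":0,"z":0.15,"yaw":0},{"fingers":0,"x":0,"y":0,"z":0.18,"yaw":0},{"fingers":0,"x":0,"y":0,"z":0.2,"yaw":0},{"fingers":0,"x":0,"y":0,"z":0.203,"yaw":0}]' 10
python3 - <<'E'
from h import *
a,_=snap('side','s1');b,_=snap('top','t1')
a=cv2.resize(a[150:265,230:340,::-1],None,fx=4,fy=4,interpolation=cv2.INTER_CUBIC);b=cv2.resize(b[130:220,215:305,::-1],None,fx=4,fy=4,interpolation=cv2.INTER_CUBIC)
c=np.zeros((460,800,3),np.uint8);c[:,:440]=a;c[:360,440:]=b;cv2.imwrite('pics/c2.png',c)
E
```

```text
time: 2.7
tcp_pos: [0.5865, -0.0761, 0.1517]
orientation: [[-0.836, 0.549, -0.007], [0.549, 0.836, 0.001], [0.007, -0.003, -1.0]]
force: [-0.1, -0.7, 0.0]
gripper_width: 0.0002
gripper_force: 0.0
```

View pics/c2.png

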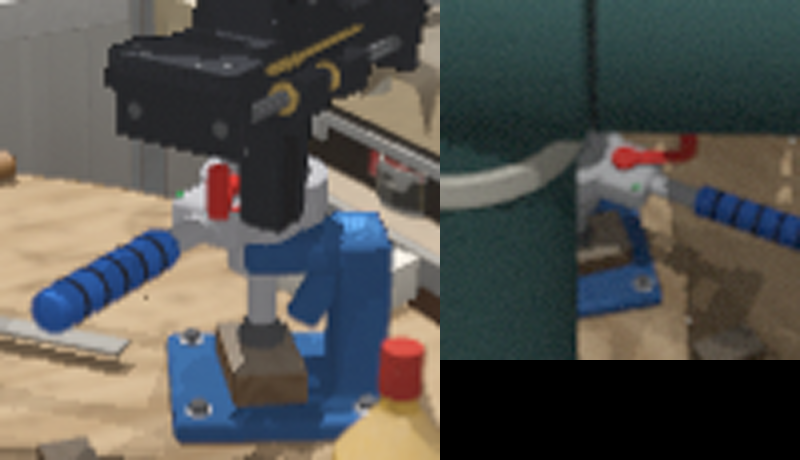

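The finger (crop 240–305, tip at y≈228) stands just right of the red knob at (217,190), clear of everything. I'll push along tool x in small steps.

```bash
python3 -m crank '[{"fingers":0,"x":0.006,"y":0,"z":0,"yaw":0},{"fingers":0,"x":0.012,"y":0,"z":0,"yaw":0},{"fingers":0,"x":0.015,"y":0,"z":0,"yaw":0},{"fingers":0,"x":0.018,"y":0,"z":0,"yaw":0},{"fingers":0,"x":0.02,"y":0,"z":0,"yaw":0},{"fingers":0,"x":0.022,"y":0,"z":0,"yaw":0},{"fingers":0,"x":0.024,"y":0,"z":0,"yaw":0},{"fingers":0,"x":0.026,"y":0,"z":0,"yaw":0}]' 10
python3 -m crank '[{"fingers":0,"x":0.002,"y":0,"z":0,"yaw":0},{"fingers":0,"x":0.004,"y":0,"z":0,"yaw":0},{"fingers":0,"x":0.006,"y":0,"z":0,"yaw":0},{"fingers":0,"x":0.008,"y":0,"z":0,"yaw":0}]' 10
python3 -m crank '[{"fingers":0,"x":0.002,"y":0,"z":0,"yaw":0},{"fingers":0,"x":0.004,"y":0,"z":0,"yaw":0},{"fingers":0,"x":0.006,"y":0,"z":0,"yaw":0}]' 10
python3 - <<'E'
from h import *
a,_=snap('side','s2');b,_=snap('top','t2')
a=cv2.resize(a[150:265,230:340,::-1],None,fx=4,fy=4,interpolation=cv2.INTER_CUBIC);b=cv2.resize(b[130:220,215:305,::-1],None,fx=4,fy=4,interpolation=cv2.INTER_CUBIC)
c=np.zeros((460,800,3),np.uint8);c[:,:440]=a;c[:360,440:]=b;cv2.imwrite('pics/c3.png',c)
E
```

```text
time: 3.6
tcp_pos: [0.5687, -0.0627, 0.1563]
orientation: [[-0.838, 0.546, 0.003], [0.546, 0.838, -0.002], [-0.003, 0.0, -1.0]]
force: [2.1, -4.1, -0.7]
gripper_width: 0.0006
gripper_force: 2.1
time: 4.0
tcp_pos: [0.5612, -0.0585, 0.156]
orientation: [[-0.838, 0.546, 0.001], [0.546, 0.838, -0.001], [-0.001, -0.001, -1.0]]
force: [1.4, -3.8, 0.6]
gripper_width: 0.0002
gripper_force: 1.8
time: 4.3
tcp_pos: [0.5555, -0.054, 0.1555]
orientation: [[-0.838, 0.546, -0.001], [0.546, 0.838, 0.001], [0.001, 0.0, -1.0]]
force: [0.0, -2.5, 0.4]
gripper_width: 0.0003
gripper_force: 0.8
```

View pics/c3.png

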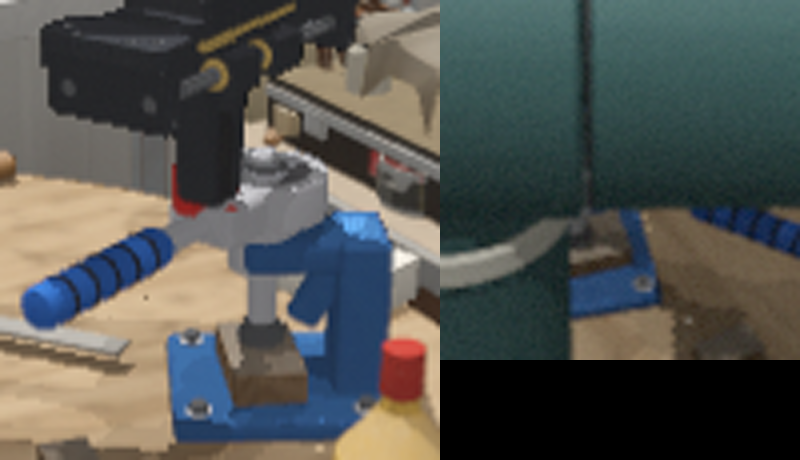

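The knob, half hidden at (185,190), is nearly over centre. The handle has crept only a few mm and the forces are low, so I'll keep pushing.

```bash
python3 -m crank '[{"fingers":0,"x":0.002,"y":0,"z":0,"yaw":0},{"fingers":0,"x":0.004,"y":0,"z":0,"yaw":0}]' 10
python3 -m crank '[{"fingers":0,"x":0.002,"y":0,"z":0,"yaw":0},{"fingers":0,"x":0.004,"y":0,"z":0,"yaw":0}]' 10
python3 -m crank '[{"fingers":0,"x":0.002,"y":0,"z":0,"yaw":0},{"fingers":0,"x":0.004,"y":0,"z":0,"yaw":0}]' 10
python3 -m crank '[{"fingers":0,"x":0.002,"y":0,"z":0,"yaw":0},{"fingers":0,"x":0.004,"y":0,"z":0,"yaw":0}]' 10
```

```text
time: 4.6
tcp_pos: [0.5522, -0.0519, 0.1555]
orientation: [[-0.838, 0.546, -0.001], [0.546, 0.838, 0.0], [0.001, -0.0, -1.0]]
force: [1.2, -1.2, 0.9]
gripper_width: 0.0007
gripper_force: 0.4
time: 4.8
tcp_pos: [0.5488, -0.0496, 0.1555]
orientation: [[-0.838, 0.546, -0.001], [0.546, 0.838, 0.001], [0.001, 0.0, -1.0]]
force: [-1.1, -0.6, 0.2]
gripper_width: 0.0005
gripper_force: 0.1
time: 5.0
tcp_pos: [0.5456, -0.0475, 0.1556]
orientation: [[-0.838, 0.546, -0.0], [0.546, 0.838, 0.0], [0.001, 0.0, -1.0]]
force: [-0.5, 0.5, 0.6]
gripper_width: 0.0006
gripper_force: 0.0
time: 5.2
tcp_pos: [0.5424, -0.0455, 0.1557]
orientation: [[-0.838, 0.546, -0.0], [0.546, 0.838, 0.0], [0.0, 0.0, -1.0]]
force: [0.2, -0.6, -1.2]
gripper_width: 0.0006
gripper_force: 0.0
```

Force has dropped to zero, so the lever toppled. Back off and look.

```bash
python3 -m crank '[{"fingers":0,"x":-0.02,"y":0,"z":0,"yaw":0},{"fingers":0,"x":-0.04,"y":0,"z":-0.01,"yaw":0},{"fingers":0,"x":-0.07,"y":-0.02,"z":-0.03,"yaw":0},{"fingers":0,"x":-0.08,"y":-0.06,"z":-0.03,"yaw":0},{"fingers":0,"x":-0.08,"y":-0.08,"z":-0.03,"yaw":0},{"fingers":0,"x":-0.08,"y":-0.08,"z":-0.03,"yaw":0}]' 10
python3 - <<'E'
from h import *
a,_=snap('side','s3');b,_=snap('top','t3')
a=cv2.resize(a[150:265,230:340,::-1],None,fx=4,fy=4,interpolation=cv2.INTER_CUBIC);b=cv2.resize(b[130:220,215:305,::-1],None,fx=4,fy=4,interpolation=cv2.INTER_CUBIC)
c=np.zeros((460,800,3),np.uint8);c[:,:440]=a;c[:360,440:]=b;cv2.imwrite('pics/c4.png',c)
E
```

```text
time: 5.8
tcp_pos: [0.5649, -0.1584, 0.1857]
orientation: [[-0.836, 0.549, -0.0], [0.549, 0.836, -0.0], [0.0, -0.001, -1.0]]
force: [0.7, 0.6, 0.1]
gripper_width: 0.0002
gripper_force: 0.0
```

View pics/c4.png

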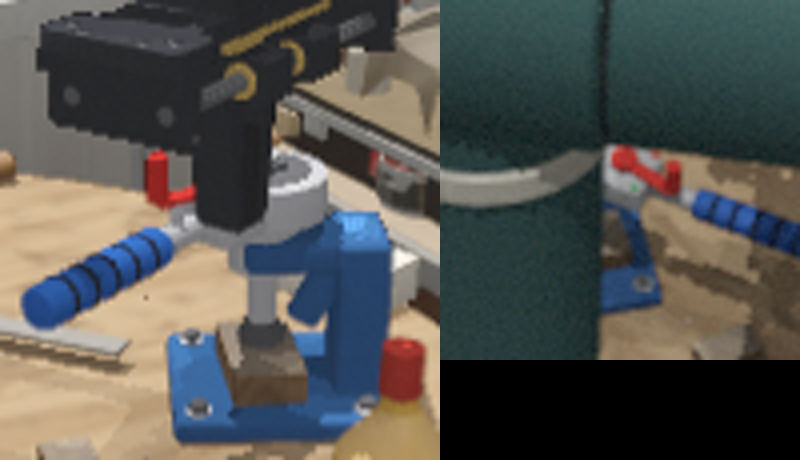

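The red knob is now at side crop (157,178), past the handle line, so it has flipped. The grip end is at (40,305). I'll compute the angles and the push start.

```bash
python3 - <<'E'
from tgt import *
S=lambda x,y:(230+x/4,150+y/4)
e=atz('side',*S(42,306),.1285);k=atz('side',*S(157,178),.159);A=np.array([.588,.027,0])
d=np.load('pics/s3.npy');u,v=S(42,306);print('e dep',atd('side',u,v,d[int(round(v)),int(round(u))]))
h=np.arctan2(*(e-A)[1::-1]);pv=A+.041*np.array([np.cos(h),np.sin(h),0]);l=np.arctan2(*(k-pv)[1::-1])
print(e,k,'handle',np.degrees(h),'r',np.linalg.norm((e-A)[:2]),'lever',h-l,'len',np.linalg.norm((k-pv)[:2]))
s,R,t=st()
for th in (np.degrees(h),):
    c=np.radians(th);dr=np.array([np.cos(c),np.sin(c),0]);tg=np.array([dr[1],-dr[0],0])
    g=A+.16*dr-tg*(.0115+.009+.012);g[2]=.12;print('goal',g,'rel',R.T@(g-t),'tool x target angle',np.degrees(np.arctan2(tg[1],tg[0])))
E
python3 tgt.py
```

```text
e dep [ 0.4783 -0.1357  0.1305]
[ 0.4779 -0.1315  0.1285] [ 0.5304 -0.0407  0.159 ] handle -124.79081715861619 r 0.19297006708601389 lever 0.18108024470830753 len 0.04828321453716768
goal [ 0.5234 -0.1229  0.12  ] rel [0.0537 0.0047 0.0656] tool x target angle 145.20918284138384
5.9 [-17.8966   7.9044 106.2592   0.0398  65.841  -74.7334] [ 0.5657 -0.1563  0.1856] F [ 0.6996  1.1568 -0.5441] xang 146.8204769974961
```

```bash
python3 -m crank '[{"fingers":0,"x":0,"y":0.005,"z":0.03,"yaw":1.6},{"fingers":0,"x":0,"y":0.005,"z":0.06,"yaw":1.6},{"fingers":0,"x":0,"y":0.005,"z":0.066,"yaw":1.6},{"fingers":0,"x":0.02,"y":0.005,"z":0.066,"yaw":1.6},{"fingers":0,"x":0.04,"y":0.005,"z":0.066,"yaw":1.6},{"fingers":0,"x":0.05,"y":0.005,"z":0.066,"yaw":1.6},{"fingers":0,"x":0.054,"y":0.005,"z":0.066,"yaw":1.6},{"fingers":0,"x":0.054,"y":0.005,"z":0.066,"yaw":1.6}]' 10
cat > arc.py <<'E'
from tgt import *
A=np.array([.588,.027])
def info():
    s,R,t=st();f=np.array(s['force']);r=t[:2]-A;q=(r[0]*f[1]-r[1]*f[0])
    c=R[:2,:2].T@(A-t[:2])
    print(round(s['time'],2),t,'F',f,'torque',round(q,2),'(ccw+)  c',c,'j6',s['joint_pos'][5],'xang',np.degrees(np.arctan2(R[1,0],R[0,0])))
    return c
if __name__=='__main__':
    c=info()
    for p in map(float,sys.argv[1:]):
        a=np.radians(p);M=np.array([[np.cos(a),-np.sin(a)],[np.sin(a),np.cos(a)]]);print(p,c-M@c)
E
python3 arc.py 2 4 6 8 10 12 14 16 18 20
```

```text
time: 6.7
tcp_pos: [0.5238, -0.1224, 0.1205]
orientation: [[-0.823, 0.569, 0.001], [0.569, 0.823, -0.0], [-0.001, 0.001, -1.0]]
force: [0.8, -0.2, 0.2]
gripper_width: 0.0009
gripper_force: 0.0
6.7 [ 0.5238 -0.1224  0.1205] F [ 0.7813 -0.2006  0.1569] torque 0.13 (ccw+)  c [0.0322 0.1593] j6 -71.13868806399927 xang 145.33677428019317
2.0 [ 0.0056 -0.001 ]
4.0 [ 0.0112 -0.0019]
6.0 [ 0.0168 -0.0025]
8.0 [ 0.0225 -0.0029]
10.0 [ 0.0282 -0.0032]
12.0 [ 0.0338 -0.0032]
14.0 [ 0.0395 -0.0031]
16.0 [ 0.0452 -0.0027]
18.0 [ 0.0508 -0.0021]
20.0 [ 0.0564 -0.0014]
```

```bash
python3 -m crank '[{"fingers":0,"x":0.005,"y":0,"z":0,"yaw":0},{"fingers":0,"x":0.008,"y":0,"z":0,"yaw":0},{"fingers":0,"x":0.010,"y":0,"z":0,"yaw":0},{"fingers":0,"x":0.011,"y":0,"z":0,"yaw":0},{"fingers":0,"x":0.0165,"y":-0.0005,"z":0,"yaw":2},{"fingers":0,"x":0.022,"y":-0.001,"z":0,"yaw":4},{"fingers":0,"x":0.0275,"y":-0.001,"z":0,"yaw":6},{"fingers":0,"x":0.033,"y":-0.001,"z":0,"yaw":8},{"fingers":0,"x":0.039,"y":-0.001,"z":0,"yaw":10}]' 10
python3 arc.py 2 4 6 8 10
```

```text
time: 7.6
tcp_pos: [0.491, -0.1018, 0.1199]
orientation: [[-0.71, 0.704, 0.001], [0.704, 0.71, -0.001], [-0.001, -0.0, -1.0]]
force: [1.0, -0.9, -0.2]
gripper_width: 0.0006
gripper_force: 0.7
7.6 [ 0.491  -0.1018  0.1199] F [ 0.9939 -0.9022 -0.1622] torque 0.22 (ccw+)  c [0.0219 0.1598] j6 -59.716296004795296 xang 135.21790849113015
2.0 [ 0.0056 -0.0007]
4.0 [ 0.0112 -0.0011]
6.0 [ 0.0168 -0.0014]
8.0 [ 0.0224 -0.0015]
10.0 [ 0.0281 -0.0014]
```

```bash
python3 -m crank '[{"fingers":0,"x":0.0056,"y":-0.0007,"z":0,"yaw":2},{"fingers":0,"x":0.0112,"y":-0.0011,"z":0,"yaw":4},{"fingers":0,"x":0.0168,"y":-0.0014,"z":0,"yaw":6},{"fingers":0,"x":0.0224,"y":-0.0015,"z":0,"yaw":8},{"fingers":0,"x":0.028,"y":-0.0014,"z":0,"yaw":10}]' 10; python3 arc.py
python3 -m crank '[{"fingers":0,"x":0.0056,"y":-0.0007,"z":0,"yaw":2},{"fingers":0,"x":0.0112,"y":-0.0011,"z":0,"yaw":4},{"fingers":0,"x":0.0168,"y":-0.0014,"z":0,"yaw":6},{"fingers":0,"x":0.0224,"y":-0.0015,"z":0,"yaw":8}]' 10; python3 arc.py
```

```text
time: 8.1
tcp_pos: [0.4705, -0.0838, 0.12]
orientation: [[-0.577, 0.817, 0.002], [0.817, 0.577, -0.003], [-0.003, 0.0, -1.0]]
force: [2.6, -6.6, -2.3]
gripper_width: 0.0006
gripper_force: 3.1
8.1 [ 0.4705 -0.0838  0.12  ] F [ 2.6217 -6.6128 -2.3462] torque 1.07 (ccw+)  c [0.0226 0.1599] j6 -48.166857388042985 xang 125.25182173243991
time: 8.5
tcp_pos: [0.4563, -0.0668, 0.1199]
orientation: [[-0.458, 0.889, 0.002], [0.889, 0.458, -0.003], [-0.004, -0.0, -1.0]]
force: [0.6, -5.4, -2.4]
gripper_width: 0.0005
gripper_force: 2.9
8.5 [ 0.4563 -0.0668  0.1199] F [ 0.6498 -5.3576 -2.4044] torque 0.77 (ccw+)  c [0.023  0.1601] j6 -38.44338579401544 xang 117.25918945673254
```

```bash
for i in 1; do python3 -m crank '[{"fingers":0,"x":0.0056,"y":-0.0007,"z":0,"yaw":2},{"fingers":0,"x":0.0112,"y":-0.0011,"z":0,"yaw":4},{"fingers":0,"x":0.0168,"y":-0.0014,"z":0,"yaw":6}]' 10 >/dev/null; python3 arc.py; done
python3 -m crank '[{"fingers":0,"x":0.0056,"y":-0.0007,"z":0,"yaw":2},{"fingers":0,"x":0.0112,"y":-0.0011,"z":0,"yaw":4},{"fingers":0,"x":0.0168,"y":-0.0014,"z":0,"yaw":6}]' 10 >/dev/null; python3 arc.py
```

```text
8.8 [ 0.447  -0.0524  0.1199] F [ 0.5307 -5.6431 -0.153 ] torque 0.84 (ccw+)  c [0.0229 0.1602] j6 -30.86974786347063 xang 111.26040689059033
9.1 [ 0.4394 -0.0374  0.1199] F [-0.1449 -6.7854  0.8862] torque 1.0 (ccw+)  c [0.023  0.1603] j6 -23.08761302148937 xang 105.27489175760657
```

```bash
python3 -m crank '[{"fingers":0,"x":0.0056,"y":-0.0007,"z":0,"yaw":2},{"fingers":0,"x":0.0112,"y":-0.0011,"z":0,"yaw":4}]' 10 >/dev/null; python3 arc.py
python3 -m crank '[{"fingers":0,"x":0.0056,"y":-0.0007,"z":0,"yaw":2},{"fingers":0,"x":0.0112,"y":-0.0011,"z":0,"yaw":4}]' 10 >/dev/null; python3 arc.py
```

```text
9.3 [ 0.4352 -0.027   0.1198] F [-0.864  -8.1348  1.2385] torque 1.2 (ccw+)  c [0.0231 0.1604] j6 -17.787746859089047 xang 101.2810551319521
9.5 [ 0.4317 -0.0164  0.1198] F [-2.1546 -8.271   0.6339] torque 1.2 (ccw+)  c [0.0232 0.1605] j6 -12.417003075479014 xang 97.29300974005984
```

```bash
python3 -m crank '[{"fingers":0,"x":0.0028,"y":-0.0004,"z":0,"yaw":1},{"fingers":0,"x":0.0056,"y":-0.0007,"z":0,"yaw":2}]' 10 >/dev/null; python3 arc.py
python3 -m crank '[{"fingers":0,"x":0.0028,"y":-0.0004,"z":0,"yaw":1},{"fingers":0,"x":0.0056,"y":-0.0007,"z":0,"yaw":2}]' 10 >/dev/null; python3 arc.py
```

```text
9.7 [ 0.4303 -0.011   0.1198] F [-1.3563 -8.9404  1.1588] torque 1.36 (ccw+)  c [0.0232 0.1605] j6 -9.760011890845934 xang 95.34782443649127
9.9 [ 0.4291 -0.0057  0.1198] F [-1.5417 -9.3885  1.9233] torque 1.44 (ccw+)  c [0.0233 0.1606] j6 -7.0421023083834635 xang 93.34453292979605
```

```bash
python3 -m crank '[{"fingers":0,"x":0.0028,"y":-0.0004,"z":0,"yaw":1},{"fingers":0,"x":0.0056,"y":-0.0007,"z":0,"yaw":2}]' 10 >/dev/null; python3 arc.py
python3 -m crank '[{"fingers":0,"x":0.0014,"y":-0.0002,"z":0,"yaw":0.5},{"fingers":0,"x":0.0028,"y":-0.0004,"z":0,"yaw":1}]' 10 >/dev/null; python3 arc.py
```

```text
10.1 [ 0.428  -0.0002  0.1198] F [-2.1043 -9.5494  1.2848] torque 1.47 (ccw+)  c [0.0234 0.1606] j6 -4.306079477172709 xang 91.34351807213915
10.3 [0.4275 0.0025 0.1198] F [-1.9168 -9.5828  2.1071] torque 1.49 (ccw+)  c [0.0234 0.1606] j6 -2.962496843244741 xang 90.36800976760985
```

```bash
python3 -m crank '[{"fingers":0,"x":0.0028,"y":-0.0004,"z":0,"yaw":1},{"fingers":0,"x":0.0056,"y":-0.0007,"z":0,"yaw":2}]' 10 >/dev/null; python3 arc.py
python3 -m crank '[{"fingers":0,"x":0,"y":0,"z":0,"yaw":0},{"fingers":0,"x":0,"y":0,"z":0,"yaw":0},{"fingers":0,"x":0,"y":0,"z":0,"yaw":0}]' 10 >/dev/null; python3 arc.py
```

```text
10.5 [0.4267 0.008  0.1198] F [ -3.0031 -10.4082   1.5809] torque 1.62 (ccw+)  c [0.0236 0.1606] j6 -0.18977499157072406 xang 88.3418031257934
10.8 [0.4267 0.0084 0.1198] F [-2.4846 -8.5248  1.9113] torque 1.33 (ccw+)  c [0.0232 0.1607] j6 -0.2431772758913054 xang 88.37150117307715
```

1.62 N m felt while turning, 1.33 N m stopped. Now release and retreat.

```bash
python3 -m crank '[{"fingers":0,"x":-0.005,"y":0,"z":0,"yaw":0},{"fingers":0,"x":-0.015,"y":0,"z":0,"yaw":0},{"fingers":0,"x":-0.035,"y":0,"z":0,"yaw":0},{"fingers":0,"x":-0.05,"y":0,"z":-0.03,"yaw":0},{"fingers":0,"x":-0.07,"y":0,"z":-0.07,"yaw":0},{"fingers":0,"x":-0.1,"y":0,"z":-0.11,"yaw":0},{"fingers":0,"x":-0.12,"y":0,"z":-0.15,"yaw":0},{"fingers":0,"x":-0.12,"y":0,"z":-0.15,"yaw":0},{"fingers":0,"x":-0.12,"y":0,"z":-0.15,"yaw":0}]' 10; python3 arc.py
python3 - <<'E'
from h import *
a,_=snap('side','s5')
cv2.imwrite('pics/c5.png',cv2.resize(a[150:290,200:390,::-1],None,fx=4,fy=4,interpolation=cv2.INTER_CUBIC))
E
```

```text
time: 11.7
tcp_pos: [0.4242, -0.1102, 0.2708]
orientation: [[0.031, 1.0, 0.003], [1.0, -0.031, -0.0], [-0.0, 0.003, -1.0]]
force: [-0.3, 0.7, -1.2]
gripper_width: -0.0001
gripper_force: 0.0
11.7 [ 0.4242 -0.1102  0.2708] F [-0.308   0.7157 -1.1928] torque -0.16 (ccw+)  c [0.1423 0.1594] j6 -16.05377562321464 xang 88.1966182122174
```

View pics/c5.png

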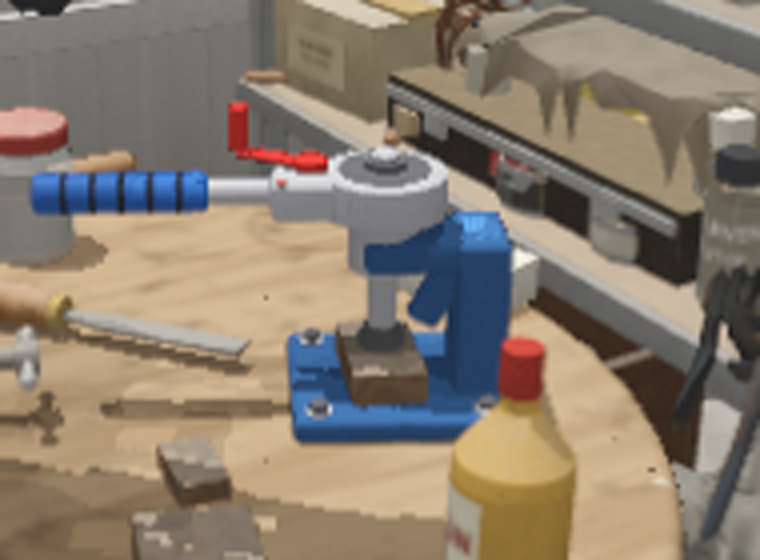

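The handle now points left along y≈190, the lever knob at (238,125) is on the tightening side, and the foot is on the offcut at (382,335). Nothing has been knocked over and the robot is clear.

```bash
python3 -c "
from cell import manip
print(manip.job_done())"
```

```text
the job is handed in; nothing more can be done
None
```

I flipped the lever to the tightening side, tightened the clamp to about 1.6 N m (1.62 N m felt while turning, 1.33 N m once stopped), let go and handed the job in; in the last picture the offcut was in place and nothing in view was knocked over, but no verdict came back.

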